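# Fold back the sink cover's leaf

## Task

The sink is wanted for the washing-up: fold the hinged wooden leaf of the sink cover back over its hinge, so that it lies flat on the cover's panel. First slide whichever small thing lies where the leaf will come down (match box or spoon rest) across the panel out of its way, leaving it on the panel, then turn the leaf over by a fingertip under its free edge and press it down flat. Only touch and push: do not pick up or tip the small things, do not grip the leaf between the fingers, and leave everything else where it stands.

Things in the scene. Friction and masses are not known exactly. Their poses are not given: they have to be found in the camera images.
- cover: Beech sink cover, does not move: flat panel 16 mm thick, from x = -185 to 250 mm (away from the robot) and y = -255 to 0 mm, with a leaf hinged to its left (+y) edge. Origin at the level of the panel's top, right under the middle of the hinge pin; z up. The pin runs along x at y = 0, z = 2 mm; its knuckles rise to z = 5.5 mm. The panel's top is 19 mm above the counter, 197 mm above the sink's floor.
- hoop (a point): Middle of the 8 mm steel wire hoop that carries the leaf from below (cover frame: y = 74 mm, x from -104 to 104 mm, its top 16 mm below the panel's top). Beyond it nothing is under the leaf's last 52 mm, and beyond the leaf the sink is open for at least 65 mm to its left rim (the counter). Axes as the cover's.
- leaf (a joint): Leaf's angle, rad: 0 = lies out over the sink, level with the panel (it starts at 0 to 0.2); 1.57 = upright; 3.14 = folded back flat on the panel, on bumpers 4 mm high. It swings about the hinge pin towards the panel. Its stiff hinge (0.3 N m friction) keeps it where it is left; raising it takes about 4 to 5 N upward at the free edge. Folded, it covers the panel from y = 0 to -130 mm, x = -130 to 130 mm.
- leaf_edge (a point): Middle of the leaf's free edge, halfway through its thickness; moves with the leaf. The leaf is a beech board 260 mm along the hinge, 130 mm wide from hinge pin to free edge, 14 mm thick, 0.3 kg; out over the sink its upper face lies 2 mm below the pin's axis, folded back its top is 18 mm above the panel. y axis: hinge to free edge; z: out of the face that is on top at joint 0; x: along the edge.
- match_box: Paper match box lying flat on the panel, 34 x 54 x 14 mm (x, y, z), about 20 g, loose. Origin at the centre of its underside. Either it or the spoon rest starts where the leaf will come down; the other lies out of the way near the panel's back right corner.
- spoon_rest: Small blue and white boat-shaped spoon rest lying on the panel, 38 x 68 x 16 mm (x, y, z), about 45 g, loose. Origin at the centre of its underside.
- shaker: Steel and glass shaker, 44 mm across, 89 mm tall, on the panel near its back end, clear of the leaf: leave it alone. Origin at the centre of its underside.
- flask: Small conical glass flask, 69 mm across, 105 mm tall, on the counter to the left behind the sink: leave it alone. Origin at the centre of its underside.
- bowl: Glass bowl, 149 mm across, 62 mm high, standing in the sink: leave it alone. Origin at the centre of its underside.
- mug: White mug lying in the sink, 90 x 108 x 103 mm: leave it alone. Origin at the centre of its underside.

How it is judged:
By the outcome, as a careful person would: the job done as asked, in the order asked, and still so for the second after the job is handed in, with the robot touching nothing.
It also fails if it takes over 59 s, if anything falls off the work surface, if the arm or the gripper's body presses on something with over 40 N, if the wrist force passes 120 N, or if a joint passes its speed limit or range.

## Robot

A 6-joint arm with a two-finger parallel gripper is mounted at the origin on a cart in front of the work surface, level with it; the furniture and walls round the work are solid. World frame = base frame: x ahead of the robot, y to its left, z up, the work surface at z = 0. Lengths are in m, angles in degrees, forces in N, time in s.
With the tool pointing down it reaches from about 0.25 to 0.725 m from the base axis. Payload 9.7 kg.
Tool frame: the origin (TCP) lies at the centre of the arm's flange, where the gripper is bolted on; the fingertips stand 173 mm ahead of it and the grasp point (between the pads) lies 155 mm ahead of it; z points along the fingers, y is the line along which they close (so a half turn about z gives the same grasp; the last joint's range is limited). The gripper opens to 85 mm and grips with 20 to 120 N. Pads are 22 mm wide; open, the fingers measure 114 mm over their backs; the gripper's body (76 mm by 85 mm) begins 54 mm behind the grasp point. The pads swing forward as they close: fully open they stand 13 mm farther back than shut.
Start: joints at [-76.375, 4.979, 10.078, 95.1, 0, 90], TCP at [0.13, -0.535, 0.405] pointing down, gripper open.
Joint ranges: [-179.16, 179.16], [-48.56, 103.87], [-65.8, 70.77], [-126.05, 130.52], [-82.76, 87.17], [-180, 180]. Speed limits (degrees/s): [127.2, 127.2, 147.25, 180, 180, 180].

## Interface

Orientations are given as [roll, pitch, yaw] about the fixed x, y, z axes, in that order (R = Rz(yaw) Ry(pitch) Rx(roll)).
In Python, from workcell import monitor, camera, get_calibration, bot gives the robot as it stands.
- The arm moves only by the tool carry_out, never from a script. Its argument "targets" is text: rows parted by semicolons, each of 7 numbers parted by spaces: the shift along the tool's x, y, z in units of 0.04 m (1.0 is 0.04 m), then the turn, a rotation vector about the tool's x, y, z in units of 0.1 rad (1.0 is 0.1 rad), then the opening, from -1 (shut) to 1 (fully open), so that 0 is half open. A call has exactly 8 rows; each row shifts and turns the commanded pose from where the row before left it, along the tool's axes as they then stand; what a row does not reach is not made up. A row lasts 1/12 s, in which the tool goes at most 41.7 mm and 7.16 degrees, less where a joint would pass 70% of its speed; a pose out of reach is approached as far as the arm can. A call with a number of a shift or a turn outside -1 to 1 is refused whole. A call with a gripper value outside its range is refused whole. The fingers move at their own pace and stop on an object; "newtons" is the grip in N (left out, the last holds). Time passes only in rows, so rows that do not move let the fingers close, or fill a call up. It gives the time, the measured TCP pose, the force, the opening and the grip force at its end, in the units of the state.
- monitor.get_obs(): the state, without advancing time (a new reading comes with each control period).
- camera(name): name is "side" or "top" or "wrist"; returns the picture (384x512x3 uint8, red, green, blue); there is no depth.
- get_calibration(name): a dict with "fx", "fy", "cx", "cy" (pixels), "view" (4x4, takes a point from world to camera coordinates). Camera axes: x right, y down, z forward; pixel columns grow to the right and rows downward; lengths in m; the calibration is good to about 2 mm. The wrist camera is an equidistant fisheye: a pixel r from the principal point sees the ray r / f radians off the axis. A picture is of the moment at which its call begins: read the wrist's pose just before it. get_calibration takes no time and is no camera call; for the wrist camera it gives the pose at the moment of the call.
- bot.job_done(): hands the job in; it is judged then, once.
The state is a dict: "time": time; "q": joint angles; "qd": joint speeds; "joint_efforts": joint torques, N m; "ee_pos": TCP position; "tcp_rot": TCP orientation; "wrist_force": force on the tool from outside, world axes, zero at the start; "torque": the same for the moment, N m; "opening": finger opening in m; "grasp_force": force on a finger pad.
Only numpy, scipy, OpenCV 4.12 (cv2) and the standard library are available. Lean on these libraries where they do the work, as an engineer would, in place of code of your own. Each camera call takes 0.05 s, during which the arm holds its last target. There are 200 camera calls.

## Working session

There is one attempt and no reset: what is moved stays moved. The work goes in short steps, Python scripts to look and compute and a tool call to move; the robot and the scene stay as the last step left them, time stands still between calls to the robot, and variables do not carry over. Pictures are saved under pics/ and viewed, at most 11 in all, crops included, and the job is handed in when it is done.

Besides the shell and the picture viewer there is one more tool, called as name(argument=value, ...) on one line, values as JSON. carry_out: Moves the arm, as the interface text tells. Shifts and turns lie within -1 to 1; 1 stands for 0.04 m of shift or 0.1 rad of turn. Its arguments: {"type":"object","properties":{"targets":{"type":"string"},"newtons":{"type":"number"}},"required":["targets"]}

```bash
mkdir -p pics; python3 - <<'E'
from workcell import monitor,camera,get_calibration
import cv2,numpy as np
o=monitor.get_obs();print(o['time'],o['ee_pos'],o['tcp_rot'],o['opening'])
ims=[]
for n in("top","side","wrist"):
    c=get_calibration(n);print(n,[round(float(c[k]),1) for k in("fx","fy","cx","cy")],np.round(np.array(c["view"]),4).tolist())
    im=camera(n)[:,:,::-1];cv2.imwrite(f"pics/{n}0.png",im)
E
```

```text
0.0 [ 0.12956196 -0.53453648  0.40397352] [-1.79923947e+02  1.14506517e-03  1.36234697e+01] 0.08536303139343887
top [391.4, 391.4, 256.0, 191.9] [[0.005, -0.9999, 0.0112, -0.1235], [-0.9916, -0.0064, -0.1295, 0.6165], [0.1295, -0.0104, -0.9915, 1.0215], [0.0, 0.0, 0.0, 1.0]]
side [430.3, 430.3, 262.8, 190.1] [[-0.9999, -0.0058, -0.0112, 0.6383], [0.0059, 0.5683, -0.8228, 0.174], [0.0111, -0.8228, -0.5682, 0.9656], [0.0, 0.0, 0.0, 1.0]]
wrist [297.3, 297.3, 252.1, 191.6] [[0.2359, -0.9718, -0.0012, -0.5477], [-0.9223, -0.2242, 0.3149, -0.0416], [-0.3063, -0.0732, -0.9491, 0.3799], [0.0, 0.0, 0.0, 1.0]]
```

View pics/top0.png

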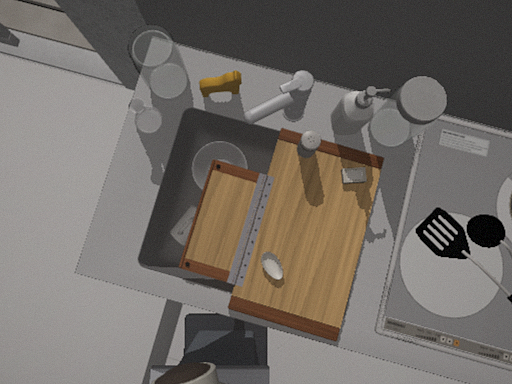

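View pics/side0.png

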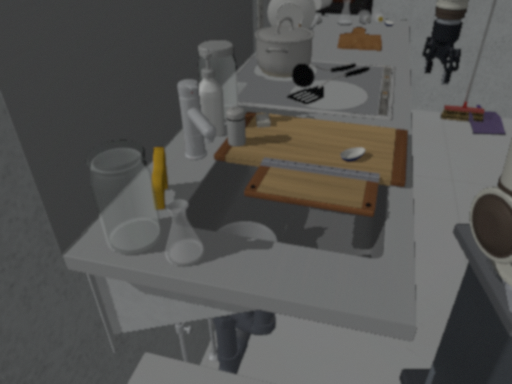

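The top view shows the spoon rest at about (272,266), next to the hinge and in the leaf's way. The match box is at (353,175), the shaker at (311,141), and the leaf spans about (215,162) to (183,267). The side view agrees. Next I'll compute positions.

```bash
cat > h.py <<'E'
import numpy as np,cv2
from workcell import monitor,camera,get_calibration
def ray(n,u,v):
    c=get_calibration(n);V=np.array(c["view"]);d=np.array([(u-c["cx"])/c["fx"],(v-c["cy"])/c["fy"],1.])
    return -V[:3,:3].T@V[:3,3],V[:3,:3].T@d
def onz(n,u,v,z):
    o,d=ray(n,u,v);return o+d*(z-o[2])/d[2]
def proj(n,p):
    c=get_calibration(n);V=np.array(c["view"]);q=V[:3,:3]@p+V[:3,3];return q[:2]/q[2]*[c["fx"],c["fy"]]+[c["cx"],c["cy"]]
E
python3 - <<'E'
from h import *
for n,u,v,z in [("BL",281,131,.019),("BR",383,157,.019),("FR",338,338,.019),("FL",231,308,.019),("spoonA",272,266,.03),("mbox",353,176,.033),("leafB",215,161,.02),("leafF",182,267,.02)]:
    print(n,onz("top",u,v,z).round(4))
t=cv2.imread("pics/top0.png")[110:350,130:400];cv2.imwrite("pics/topc.png",cv2.resize(t,None,fx=2.5,fy=2.5,interpolation=cv2.INTER_CUBIC))
t=cv2.imread("pics/side0.png")[95:220,210:420];cv2.imwrite("pics/sidec.png",cv2.resize(t,None,fx=3.8,fy=3.8,interpolation=cv2.INTER_CUBIC))
E
```

```text
BL [ 0.7942 -0.19    0.019 ]
BR [ 0.7213 -0.4769  0.019 ]
FR [ 0.2313 -0.3392  0.019 ]
FL [ 0.3075 -0.055   0.019 ]
spoonA [ 0.4187 -0.1638  0.03  ]
mbox [ 0.664  -0.3872  0.033 ]
leafB [ 0.7061 -0.0051  0.02  ]
leafF [0.4145 0.0783 0.02  ]
```

View pics/topc.png

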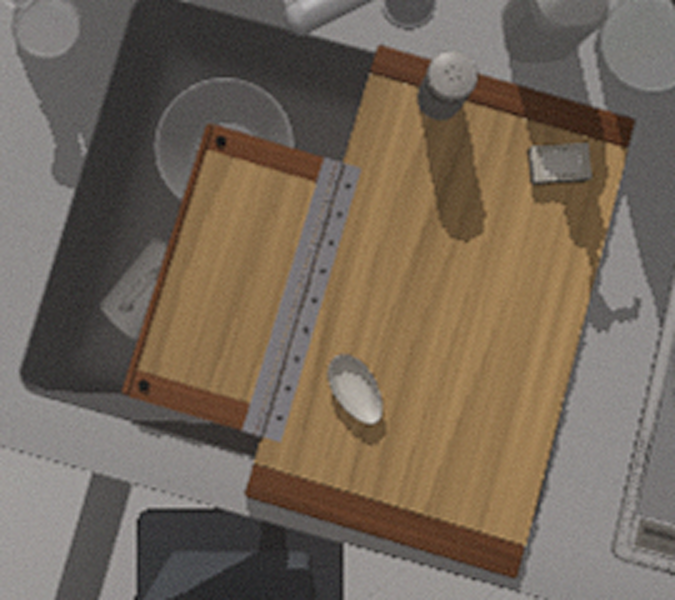

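View pics/sidec.png

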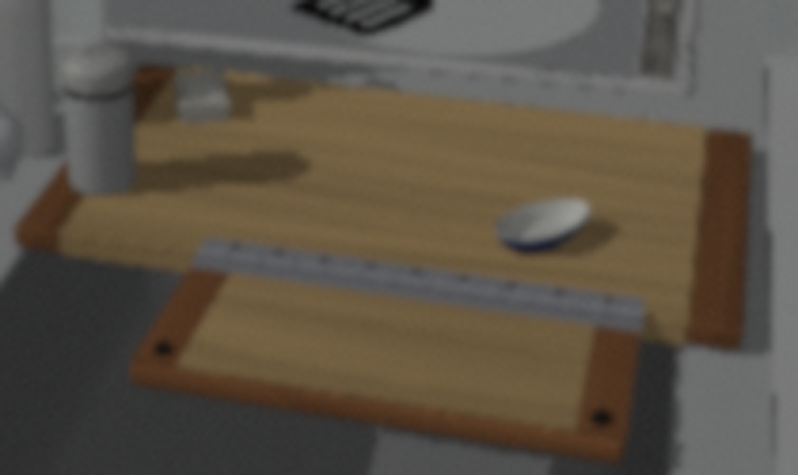

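The crops show the spoon rest at topc (356,390), and the leaf raised slightly. The panel measures about 16% too large at z=0.019, so its top must be higher. I'll triangulate.

```bash
cat >> h.py <<'E'
def tri(a,b):
    A=np.zeros((3,3));r=np.zeros(3);R=[ray("top",*a),ray("side",*b)]
    for o,d in R:
        d=d/np.linalg.norm(d);P=np.eye(3)-np.outer(d,d);A+=P;r+=P@o
    x=np.linalg.solve(A,r);return x,[np.linalg.norm(np.cross(x-o,d/np.linalg.norm(d))) for o,d in R]
T=lambda u,v:(130+(u+.5)/2.5-.5,110+(v+.5)/2.5-.5)
S=lambda u,v:(210+(u+.5)/3.8-.5,95+(v+.5)/3.8-.5)
E
python3 - <<'E'
from h import *
for n,a,b in [("BL",(378,46),(20,236)),("FL",(247,494),(742,340)),("FR",(521,577),(750,135)),("leaf outF dot",(144,386),(601,417)),("leaf outB dot",(221,142),(163,348)),("leafB corner",(208,126),(135,372)),("leafF corner",(126,393),(622,450)),("spoon",(356,390),(545,224)),("mbox",(560,162),(203,95)),("hingeF",(280,438),(645,303)),("hingeB",(358,168),(203,240))]:
    x,e=tri(T(*a),S(*b));print(n,x.round(4),np.round(e[0],4))
E
```

```text
BL [ 0.7505 -0.1768  0.1901] 0.0007
FL [ 0.3362 -0.0579  0.1892] 0.0
FR [ 0.2662 -0.3023  0.1921] 0.0003
leaf outF dot [0.4331 0.0342 0.2048] 0.0011
leaf outB dot [ 0.6558 -0.0304  0.2044] 0.0015
leafB corner [ 0.6714 -0.0174  0.198 ] 0.0007
leafF corner [0.4258 0.0516 0.1971] 0.0004
spoon [ 0.4305 -0.155   0.2084] 0.0009
mbox [ 0.6375 -0.3437  0.2053] 0.0002
hingeF [ 0.3854 -0.087   0.1954] 0.0008
hingeB [ 0.6343 -0.1576  0.197 ] 0.0021
```

Panel top is at z≈0.19, cover yaw is about -16°, and the cover origin is about (0.512,-0.1085). In the cover frame the spoon rest is at about (-0.066,-0.067). I'll turn the tool so its finger line runs along the hinge, then move over the gap between hinge and spoon rest.

carry_out(targets="0 0 -0.1 0 0 -1 -0.3;0 0 -0.1 0 0 -1 -0.3;0 0 -0.1 0 0 -1 -0.3;0 0 -0.1 0 0 -1 -0.3;0 0 -0.1 0 0 -1 -0.3;0 0 0 0 0 -1 -0.3;0 0 0 0 0 -1 -0.3;0 0 0 0 0 -1 -0.3", newtons=30)

```text
time: 0.82
ee_pos: [0.1295, -0.5346, 0.4244]
tcp_rot: [-180.0, -0.0, 59.7]
wrist_force: [0.2, 0.3, -0.8]
opening: 0.0302
grasp_force: 0.0
```

carry_out(targets="0 0 0 0 0 -1 -0.3;0 0 0 0 0 -1 -0.3;0 0 0 0 0 -0.5 -0.3;0 0 0 0 0 0 -0.3;0 0 0 0 0 0 -0.3;0 0 0 0 0 0 -0.3;0 0 0 0 0 0 -0.3;0 0 0 0 0 0 -0.3")

```text
time: 1.48
ee_pos: [0.1296, -0.5345, 0.4246]
tcp_rot: [-180.0, -0.0, 73.7]
wrist_force: [-0.2, -0.1, -0.1]
opening: 0.0299
grasp_force: 0.0
```

```bash
cat >> h.py <<'E'
from scipy.spatial.transform import Rotation as Ro
EX=np.array([.9613,-.2756,0]);EY=np.array([.2756,.9613,0]);O=np.array([.512,-.1085,0])
def cov(x,y,z=0): return O+x*EX+y*EY+[0,0,z]
def state():
    o=monitor.get_obs();R=Ro.from_euler('xyz',o['tcp_rot'],degrees=True);p=np.array(o['ee_pos'])
    t=p+R.apply([0,0,.173]);d=t-O
    print("t",round(o['time'],2),"rot",np.round(o['tcp_rot'],1),"tcp",p.round(4),"tip cover",(d@EX).round(4),(d@EY).round(4),t[2].round(4),"open",round(o['opening'],4),"F",np.round(o['wrist_force'],1),"q",np.round(o['q'],0))
    return p,R,t
def go(x,y,z):
    p,R,t=state();print("tool units",((R.inv().apply(cov(x,y,z)-t))/.04).round(2))
E
python3 -c "
from h import *
go(-.0655,-.019,.26)"
```

```text
t 1.48 rot [-180.    -0.    73.7] tcp [ 0.1296 -0.5345  0.4246] tip cover -0.2502 -0.5149 0.2516 open 0.0299 F [-0.2 -0.1 -0.1] q [-76.   5.  13.  97.   0.  30.]
tool units [12.42  4.56 -0.21]
```

carry_out(targets="0.776 0.285 0 0 0 0 -0.3;0.776 0.285 0 0 0 0 -0.3;0.776 0.285 0 0 0 0 -0.3;0.776 0.285 0 0 0 0 -0.3;0.776 0.285 0 0 0 0 -0.3;0.776 0.285 0 0 0 0 -0.3;0.776 0.285 0 0 0 0 -0.3;0.776 0.285 0 0 0 0 -0.3")

```text
time: 2.15
ee_pos: [0.287, -0.3201, 0.4248]
tcp_rot: [180.0, 0.0, 73.7]
wrist_force: [0.4, 0.1, 0.6]
opening: 0.0297
grasp_force: 0.0
```

carry_out(targets="0.776 0.285 0 0 0 0 -0.3;0.776 0.285 0 0 0 0 -0.3;0.776 0.285 0 0 0 0 -0.3;0.776 0.285 0 0 0 0 -0.3;0.776 0.285 0 0 0 0 -0.3;0.776 0.285 0 0 0 0 -0.3;0.776 0.285 0 0 0 0 -0.3;0.776 0.285 0 0 0 0 -0.3")

```text
time: 2.82
ee_pos: [0.444, -0.107, 0.4249]
tcp_rot: [180.0, -0.0, 73.8]
wrist_force: [0.5, -0.6, 0.7]
opening: 0.0302
grasp_force: 0.0
```

```bash
python3 -c "
from h import *
go(-.0655,-.019,.215)
w=camera('wrist')[:,:,::-1];t=camera('top')[:,:,::-1][140:320,160:400]
cv2.imwrite('pics/b.png',np.hstack([w[:360],cv2.resize(t,(288,216))[:,:].copy() if 0 else np.vstack([cv2.resize(t,(288,216)),np.zeros((144,288,3),np.uint8)])]))"
```

```text
t 2.82 rot [180.   -0.   73.8] tcp [ 0.444  -0.107   0.4249] tip cover -0.0657 -0.0173 0.2519 open 0.0302 F [ 0.5 -0.6  0.7] q [-14.  -7.   0.  98.  -0.  93.]
tool units [-0.04  0.    0.92]
```

View pics/b.png

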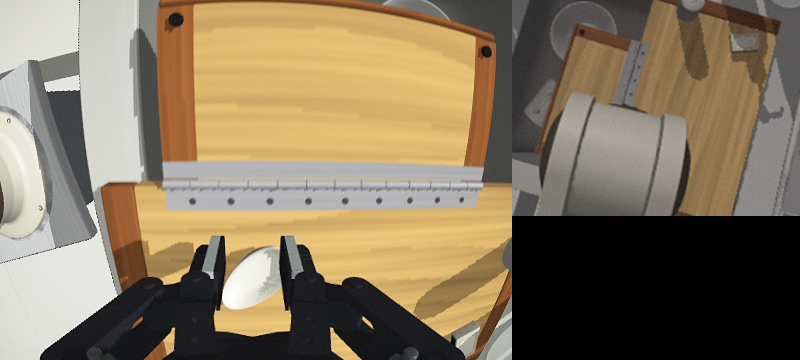

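The wrist view shows the spoon rest at about (255,280), long axis tilted, between the finger directions. The hinge strip is at row ~190. I'll get its outline by casting fisheye rays.

```bash
python3 - <<'E'
from h import *
c=get_calibration("wrist");V=np.array(c["view"])
def f(u,v,z):
    a=np.array([u-c["cx"],v-c["cy"]]);r=np.hypot(*a);th=r/c["fx"]
    d=V[:3,:3].T@np.array([*(a/r*np.sin(th)),np.cos(th)]);o=-V[:3,:3].T@V[:3,3];p=o+d*(z-o[2])/d[2]-O
    return (p@EX).round(4),(p@EY).round(4)
for z in(.190,.197):
  print(z,"hinge pin",f(165,186,z+.002),f(483,183,z+.002))
  print("spoon ends",f(224,306,z+.012),f(286,250,z+.012),"hi edge",f(270,247,z+.012),f(238,258,z+.012))
E
```

```text
0.19 hinge pin (np.float64(-0.13), np.float64(0.0043)) (np.float64(0.1393), np.float64(0.0082))
spoon ends (np.float64(-0.0896), np.float64(-0.0963)) (np.float64(-0.0414), np.float64(-0.0421)) hi edge (np.float64(-0.0533), np.float64(-0.0394)) (np.float64(-0.0769), np.float64(-0.0489))
0.197 hinge pin (np.float64(-0.1278), np.float64(0.0064)) (np.float64(0.1321), np.float64(0.0102))
spoon ends (np.float64(-0.0888), np.float64(-0.0903)) (np.float64(-0.0423), np.float64(-0.0381)) hi edge (np.float64(-0.0538), np.float64(-0.0355)) (np.float64(-0.0765), np.float64(-0.0446))
```

carry_out(targets="0 0 0.25 0 0 0 -0.3;0 0 0.25 0 0 0 -0.3;0 0 0.25 0 0 0 -0.3;0 0 0.15 0 0 0 -0.3;0 0 0.15 0 0 0 -0.3;0 0 0.1 0 0 0 -0.3;0 0 0 0 0 0 -0.3;0 0 0 0 0 0 -0.3")

```text
time: 3.58
ee_pos: [0.4432, -0.1088, 0.3787]
tcp_rot: [180.0, 0.0, 73.8]
wrist_force: [0.2, -0.4, 2.0]
opening: 0.0297
grasp_force: 0.0
```

carry_out(targets="0 0 0.05 0 0 0 -0.3;0 0 0.05 0 0 0 -0.3;0 0 0.05 0 0 0 -0.3;0 0 0 0 0 0 -0.3;0 0 0 0 0 0 -0.3;0 0 0 0 0 0 -0.3;0 0 0 0 0 0 -0.3;0 0 0 0 0 0 -0.3")

```text
time: 4.25
ee_pos: [0.4434, -0.1086, 0.3728]
tcp_rot: [180.0, -0.0, 73.8]
wrist_force: [-0.7, -0.2, 0.1]
opening: 0.03
grasp_force: 0.0
```

carry_out(targets="0 0 0.05 0 0 0 -0.3;0 0 0 0 0 0 -0.3;0 0 0.05 0 0 0 -0.3;0 0 0 0 0 0 -0.3;0 0 0 0 0 0 -0.3;0 0 0 0 0 0 -0.3;0 0 0 0 0 0 -0.3;0 0 0 0 0 0 -0.3")

```text
time: 4.92
ee_pos: [0.4432, -0.1085, 0.3699]
tcp_rot: [179.9, -0.0, 73.8]
wrist_force: [-2.6, 0.6, 9.5]
opening: 0.0298
grasp_force: 5.0
```

```bash
python3 -c "
from h import *
state()
w=camera('wrist')[:,:,::-1];cv2.imwrite('pics/c.png',w[130:384])"
```

```text
t 4.92 rot [179.9  -0.   73.8] tcp [ 0.4432 -0.1085  0.3699] tip cover -0.0659 -0.019 0.1969 open 0.0298 F [-2.6  0.6  9.5] q [-14.  -8.  -7.  91.  -0.  92.]
```

View pics/c.png

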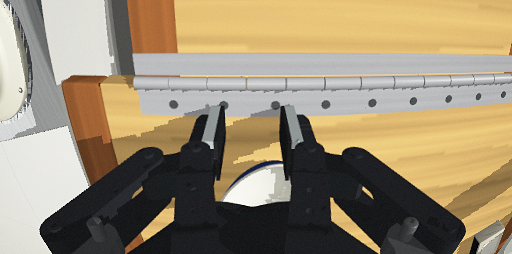

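The wrist view shows the fingers down between the hinge strip and the spoon rest. The panel was touched at tip z≈0.197. I'll raise 5 mm and push in -y.

carry_out(targets="0 0 -0.1 0 0 0 -0.3;0 0 -0.1 0 0 0 -0.3;-0.1 0 0 0 0 0 -0.3;-0.15 0 0 0 0 0 -0.3;-0.15 0 0 0 0 0 -0.3;-0.15 0 0 0 0 0 -0.3;-0.15 0 0 0 0 0 -0.3;-0.15 0 0 0 0 0 -0.3")

```text
time: 5.63
ee_pos: [0.4336, -0.142, 0.3765]
tcp_rot: [-180.0, 0.0, 73.8]
wrist_force: [0.2, 0.2, 0.4]
opening: 0.0298
grasp_force: 0.1
```

carry_out(targets="-0.15 0 0 0 0 0 -0.3;-0.15 0 0 0 0 0 -0.3;-0.15 0 0 0 0 0 -0.3;-0.15 0 0 0 0 0 -0.3;-0.15 0 0 0 0 0 -0.3;-0.15 0 0 0 0 0 -0.3;-0.15 0 0 0 0 0 -0.3;-0.15 0 0 0 0 0 -0.3")

```text
time: 6.3
ee_pos: [0.4203, -0.1879, 0.3767]
tcp_rot: [-180.0, -0.0, 73.8]
wrist_force: [0.5, 0.3, 0.4]
opening: 0.0301
grasp_force: 0.1
```

carry_out(targets="-0.15 0 0 0 0 0 -0.3;-0.15 0 0 0 0 0 -0.3;-0.15 0 0 0 0 0 -0.3;-0.15 0 0 0 0 0 -0.3;-0.15 0 0 0 0 0 -0.3;-0.1 0 0 0 0 0 -0.3;-0.05 0 0 0 0 0 -0.3;0 0 0 0 0 0 -0.3")

```text
time: 6.97
ee_pos: [0.4103, -0.2223, 0.3767]
tcp_rot: [-180.0, 0.0, 73.8]
wrist_force: [-0.7, -0.6, 0.6]
opening: 0.0301
grasp_force: 0.0
```

```bash
python3 -c "
from h import *
state()
w=camera('wrist')[:,:,::-1];cv2.imwrite('pics/d.png',np.hstack([w[100:384],camera('side')[:,:,::-1][90:232,240:384].repeat(2,0).repeat(2,1)]))"
```

```text
t 6.97 rot [-180.     0.    73.8] tcp [ 0.4103 -0.2223  0.3767] tip cover -0.0664 -0.1374 0.2037 open 0.0301 F [-0.7 -0.6  0.6] q [-28.  -7.  -5.  92.  -0.  78.]
```

View pics/d.png

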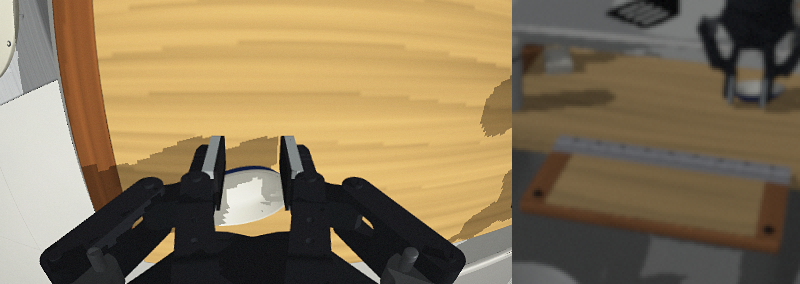

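The spoon rest is now ahead of the fingers at about (250,195) in the wrist crop, still flat and clear of the leaf's area. I'll back off, rise, and re-estimate the cover frame with the panel at z=0.197.

carry_out(targets="0.2 0 0 0 0 0 -0.3;0.2 0 0 0 0 0 -0.3;0 0 -0.5 0 0 0 -0.6;0 0 -0.8 0 0 0 -1;0 0 -0.8 0 0 0 -1;0 0 -0.8 0 0 0 -1;0 0 -0.8 0 0 0 -1;0 0 -0.3 0 0 0 -1")

```text
time: 7.73
ee_pos: [0.4145, -0.2053, 0.5409]
tcp_rot: [179.7, 0.0, 73.8]
wrist_force: [0.7, 0.2, 0.4]
opening: -0.0
grasp_force: 0.0
```

```bash
python3 - <<'E'
from h import *
P=lambda u,v,z:onz("top",*T(u,v),z)
FL=P(247,494,.197);BL=P(378,46,.197);FR=P(521,577,.197)
print("panel",FL,BL,FR,np.linalg.norm(BL-FL),np.linalg.norm(FR-FL))
hF=P(262,433,.2);hB=P(340,164,.2) # pin ends approx
print("pin",hF,hB,np.linalg.norm(hF-hB))
ex=(BL-FL);ex/=np.linalg.norm(ex);ey=np.cross([0,0,1],ex);o=(FL+.185*ex+BL-.25*ex)/2;print("ex",ex,"O",o,"mid pin",(hF+hB)/2)
# leaf edge: top-face corner seen from top for several angles
o[2]=.199
for pt in[(208,126),(126,393)]:
    o_,d=ray("top",*T(*pt))
    for a in(0,.1,.2):
        z=.199+.13*np.sin(a)-.002*np.cos(a);p=o_+d*(z-o_[2])/d[2];print(a,((p-o)@ey).round(4),"expect",(.13*np.cos(a)+.002*np.sin(a)).round(4),((p-o)@ex).round(4), "side proj",proj("side",o+ (0.13 if pt[1]<200 else -.13)*ex+ey*.13*np.cos(a)+[0,0,.13*np.sin(a)-.002]).round(1))
print("side obs",S(135,372),S(622,450));state()
E
```

```text
panel [ 0.3374482  -0.05837908  0.197     ] [ 0.74916528 -0.17635118  0.197     ] [ 0.26706325 -0.30115158  0.197     ] 0.428285384126896 0.25276971995686787
pin [ 0.39091583 -0.07120034  0.2       ] [ 0.63525113 -0.14050827  0.2       ] 0.25397505286050603
ex [ 0.96131481 -0.27545207  0.        ] O [ 0.51206401 -0.10841294  0.197     ] mid pin [ 0.51308348 -0.1058543   0.2       ]
0 0.1313 expect 0.13 0.1276 side proj [244.8 192.5]
0.1 0.1293 expect 0.1296 0.1253 side proj [244.7 187. ]
0.2 0.1273 expect 0.1278 0.123 side proj [244.8 181.2]
0 0.1301 expect 0.13 -0.1274 side proj [375.2 213.4]
0.1 0.128 expect 0.1296 -0.126 side proj [376.1 207.7]
0.2 0.126 expect 0.1278 -0.1247 side proj [377.2 201.6]
side obs (245.1578947368421, 192.5263157894737) (373.3157894736842, 213.05263157894737)
t 7.73 rot [179.7   0.   73.8] tcp [ 0.4145 -0.2053  0.5409] tip cover -0.0662 -0.12 0.3679 open -0.0 F [0.7 0.2 0.4] q [-26.  -2.  19. 110.   0.  80.]
```

carry_out(targets="0.575 0.07 0.07 0 0 0 -1;0.575 0.07 0.07 0 0 0 -1;0.575 0.07 0.07 0 0 0 -1;0.575 0.07 0.07 0 0 0 -1;0.575 0.07 0.07 0 0 0 -1;0.575 0.07 0.07 0 0 0 -1;0.575 0.07 0.07 0 0 0 -1;0.575 0.07 0.07 0 0 0 -1")

```text
time: 8.4
ee_pos: [0.4879, -0.0339, 0.5143]
tcp_rot: [180.0, -0.0, 73.8]
wrist_force: [0.3, 0.0, -0.5]
opening: 0.0002
grasp_force: 0.0
```

carry_out(targets="0.575 0.07 0.2 0 0 0 -1;0.575 0.07 0.2 0 0 0 -1;0.575 0.07 0.2 0 0 0 -1;0.575 0.07 0.2 0 0 0 -1;0.575 0.07 0.2 0 0 0 -1;0.575 0.07 0.2 0 0 0 -1;0.575 0.07 0.2 0 0 0 -1;0.575 0.07 0.2 0 0 0 -1")

```text
time: 9.07
ee_pos: [0.5605, 0.1366, 0.4499]
tcp_rot: [-180.0, -0.0, 73.8]
wrist_force: [1.4, -0.3, -0.4]
opening: 0.0
grasp_force: 0.0
```

carry_out(targets="0 0 0 0 -0.7 0 -1;0 0 0 0 -0.7 0 -1;0 0 0 0 -0.7 0 -1;0 0 0 0 -0.7 0 -1;0 0 0 0 -0.7 0 -1;0 0 0 0 -0.7 0 -1;0 0 0 0 -0.7 0 -1;0 0 0 0 -0.34 0 -1")

```text
time: 9.73
ee_pos: [0.5605, 0.1358, 0.4498]
tcp_rot: [-180.0, 30.3, 73.9]
wrist_force: [-0.2, -0.2, 0.2]
opening: 0.0002
grasp_force: 0.0
```

```bash
python3 - <<'E'
from h import *
p,R,t=state();print(R.as_matrix().T@np.array([EX,EY,[0,0,1]]).T)
print(onz("top",148,120,.178))
w=camera("wrist")[:,:,::-1];s=camera("side")[:,:,::-1]
cv2.imwrite("pics/e.png",np.hstack([w[:,100:450],s[60:300,180:420].repeat(2,0).repeat(2,1)[:384]]))
E
```

```text
t 9.73 rot [-180.    30.3   73.9] tcp [0.5605 0.1358 0.4498] tip cover -0.0209 0.161 0.3004 open 0.0002 F [-0.2 -0.2  0.2] q [ 18.  21.  31. 119. -25. 128.]
[[ 1.87149629e-03  8.63704391e-01 -5.04034517e-01]
 [ 1.00002396e+00 -2.25737053e-03 -1.55059918e-04]
 [-1.27171860e-03 -5.04046306e-01 -8.63683496e-01]]
[0.77232289 0.14282571 0.178     ]
```

View pics/e.png

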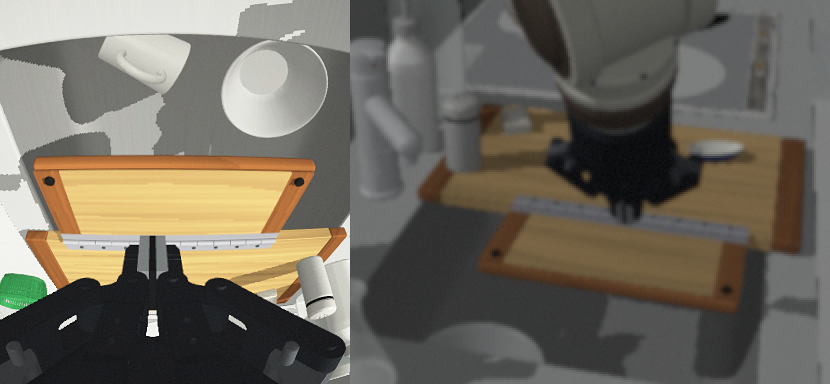

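The wrist view shows the leaf's free edge clear (row ~160), with the mug and bowl lower in the sink. The side view shows the spoon rest clear at the front right. Next I descend outside the free edge.

carry_out(targets="0.235 0 0.4 0 0 0 -1;0.235 0 0.4 0 0 0 -1;0.235 0 0.4 0 0 0 -1;0.235 0 0.4 0 0 0 -1;0.235 0 0.4 0 0 0 -1;0.235 0 0.4 0 0 0 -1;0.235 0 0.4 0 0 0 -1;0.235 0 0.4 0 0 0 -1")

```text
time: 10.5
ee_pos: [0.5606, 0.1359, 0.3013]
tcp_rot: [179.9, 29.9, 73.8]
wrist_force: [0.4, 0.0, 0.1]
opening: 0.0001
grasp_force: 0.0
```

```bash
cat > plan.py <<'E'
from h import *
# pin in (y', z); c = inner tip corner
PY,PZ=.003,.199
def pose(th,phi,R=None):
    th,phi=np.radians(th),np.radians(phi)
    x=np.array([np.cos(phi),-np.sin(phi)]);d=np.array([-np.sin(phi),-np.cos(phi)])
    n=np.array([np.sin(th),-np.cos(th)]);l=np.array([np.cos(th),np.sin(th)])
    if th<np.pi/2-phi: c=.130*l+.016*n+.024*d      # edge rests on finger's inner face
    else: c=(.106)*l+.016*n
    return np.array([PY,PZ])+c+.011*x-.173*d,phi
def rows(wps):
    prev=None
    for a,b in zip(wps[:-1],wps[1:]):
        (p,f),(q,g)=pose(*a),pose(*b);s=q-p
        x=np.array([np.cos(f),-np.sin(f)]);d=np.array([-np.sin(f),-np.cos(f)])
        print(b,"shift x %.2f z %.2f  turn y %.2f"%(s@x/.04,s@d/.04,-(g-f)/.1))
E
python3 - <<'E'
from plan import *
p,R,t=state()
(q,f)=pose(0,30);tip=q+.173*np.array([-.5,-.866]);print("tip at th0 contact",tip)
rows([(a,30) for a in range(0,151,6)]+[(155,25),(160,20),(165,15),(170,10),(175,5),(180,0)])
E
```

```text
t 10.5 rot [179.9  29.9  73.8] tcp [0.5606 0.1359 0.3013] tip cover -0.0208 0.1621 0.1513 open 0.0001 F [0.4 0.  0.1] q [ 18.  18.  12. 101. -24. 128.]
tip at th0 contact [0.13052628 0.15671979]
(6, 30) shift x -0.15 z -0.31  turn y -0.00
(12, 30) shift x -0.18 z -0.29  turn y -0.00
(18, 30) shift x -0.21 z -0.27  turn y -0.00
(24, 30) shift x -0.24 z -0.25  turn y -0.00
(30, 30) shift x -0.26 z -0.22  turn y -0.00
(36, 30) shift x -0.28 z -0.19  turn y -0.00
(42, 30) shift x -0.30 z -0.16  turn y -0.00
(48, 30) shift x -0.32 z -0.13  turn y -0.00
(54, 30) shift x -0.33 z -0.09  turn y -0.00
(60, 30) shift x -0.34 z -0.06  turn y -0.00
(66, 30) shift x -0.28 z -0.03  turn y -0.00
(72, 30) shift x -0.28 z 0.00  turn y -0.00
(78, 30) shift x -0.28 z 0.03  turn y -0.00
(84, 30) shift x -0.27 z 0.06  turn y -0.00
(90, 30) shift x -0.27 z 0.09  turn y -0.00
(96, 30) shift x -0.26 z 0.12  turn y -0.00
(102, 30) shift x -0.24 z 0.14  turn y -0.00
(108, 30) shift x -0.23 z 0.17  turn y -0.00
(114, 30) shift x -0.21 z 0.19  turn y -0.00
(120, 30) shift x -0.19 z 0.21  turn y -0.00
(126, 30) shift x -0.16 z 0.23  turn y -0.00
(132, 30) shift x -0.14 z 0.24  turn y -0.00
(138, 30) shift x -0.11 z 0.26  turn y -0.00
(144, 30) shift x -0.08 z 0.27  turn y -0.00
(150, 30) shift x -0.06 z 0.27  turn y -0.00
(155, 25) shift x -0.40 z 0.22  turn y 0.87
(160, 20) shift x -0.40 z 0.22  turn y 0.87
(165, 15) shift x -0.40 z 0.22  turn y 0.87
(170, 10) shift x -0.40 z 0.22  turn y 0.87
(175, 5) shift x -0.40 z 0.22  turn y 0.87
(180, 0) shift x -0.40 z 0.22  turn y 0.87
```

carry_out(targets="-0.17 0 0.1 0 0 0 -1;-0.17 0 0.1 0 0 0 -1;-0.17 0 0.1 0 0 0 -1;-0.17 0 0.1 0 0 0 -1;-0.035 0 -0.06 0 0 0 -1;-0.035 0 -0.06 0 0 0 -1;0 0 0 0 0 0 -1;0 0 0 0 0 0 -1")

```text
time: 11.17
ee_pos: [0.5523, 0.1052, 0.3078]
tcp_rot: [179.9, 30.0, 73.8]
wrist_force: [1.0, 1.0, -0.5]
opening: 0.0002
grasp_force: 0.0
```

carry_out(targets="-0.07 0 -0.16 0 0 0 -1;-0.08 0 -0.15 0 0 0 -1;-0.09 0 -0.15 0 0 0 -1;-0.09 0 -0.14 0 0 0 -1;-0.1 0 -0.14 0 0 0 -1;-0.11 0 -0.13 0 0 0 -1;0 0 0 0 0 0 -1;0 0 0 0 0 0 -1")

```text
time: 11.83
ee_pos: [0.5519, 0.1036, 0.349]
tcp_rot: [179.9, 30.0, 73.7]
wrist_force: [-1.0, 0.1, 0.2]
opening: -0.0001
grasp_force: 0.0
```

```bash
python3 - <<'E'
from plan import *
p,R,t=state()
q,f=pose(18,30);print("planned tip th18",q+.173*np.array([-.5,-.866]))
w=camera("wrist")[:,:,::-1];s=camera("side")[:,:,::-1]
cv2.imwrite("pics/f.png",np.hstack([w[:,100:450],s[60:300,180:420].repeat(2,0).repeat(2,1)[:384]]))
E
```

```text
t 11.83 rot [179.9  30.   73.7] tcp [0.5519 0.1036 0.349 ] tip cover -0.0202 0.1283 0.1992 open -0.0001 F [-1.   0.1  0.2] q [ 15.  15.  13. 105. -25. 126.]
planned tip th18 [0.1291079  0.19767509]
```

View pics/f.png

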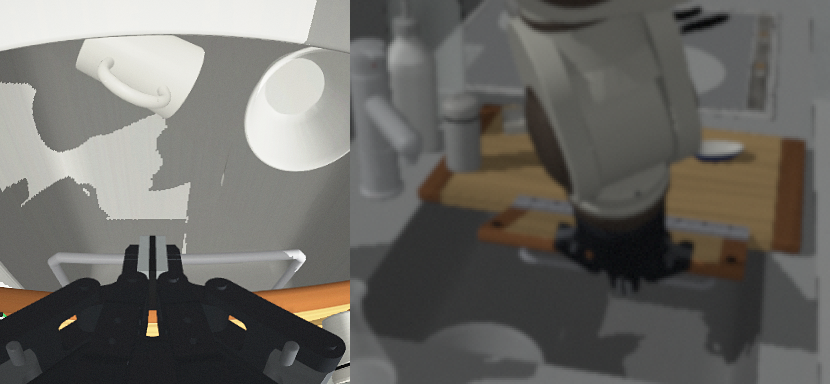

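The wrist view now shows the hoop uncovered, and the side view shows the leaf's edge higher, so the leaf is rising on the fingertip. I'll continue along the arc.

carry_out(targets="-0.12 0 -0.125 0 0 0 -1;-0.12 0 -0.125 0 0 0 -1;-0.13 0 -0.11 0 0 0 -1;-0.13 0 -0.11 0 0 0 -1;-0.14 0 -0.095 0 0 0 -1;-0.14 0 -0.095 0 0 0 -1;-0.15 0 -0.08 0 0 0 -1;-0.15 0 -0.08 0 0 0 -1")

```text
time: 12.6
ee_pos: [0.5458, 0.0833, 0.3988]
tcp_rot: [180.0, 30.0, 73.8]
wrist_force: [0.2, 1.4, -4.4]
opening: -0.0
grasp_force: 1.8
```

carry_out(targets="-0.16 0 -0.065 0 0 0 -1;-0.16 0 -0.065 0 0 0 -1;-0.165 0 -0.045 0 0 0 -1;-0.165 0 -0.045 0 0 0 -1;-0.17 0 -0.03 0 0 0 -1;-0.17 0 -0.03 0 0 0 -1;-0.14 0 -0.015 0 0 0 -1;-0.14 0 -0.015 0 0 0 -1")

```text
time: 13.27
ee_pos: [0.5353, 0.0469, 0.4345]
tcp_rot: [-180.0, 30.0, 73.8]
wrist_force: [-0.0, 2.4, -4.4]
opening: 0.0001
grasp_force: 2.0
```

```bash
python3 - <<'E'
from plan import *
p,R,t=state()
q,f=pose(66,30);print("planned tip th66",q+.173*np.array([-.5,-.866]))
w=camera("wrist")[:,:,::-1];s=camera("side")[:,:,::-1]
cv2.imwrite("pics/g.png",np.hstack([w[:,100:450],s[60:300,180:420].repeat(2,0).repeat(2,1)[:384]]))
E
```

```text
t 13.27 rot [-180.    30.    73.8] tcp [0.5353 0.0469 0.4345] tip cover -0.0208 0.0692 0.2847 open 0.0001 F [-0.   2.4 -4.4] q [ 10.  12.  19. 112. -27. 120.]
planned tip th66 [0.07025709 0.28383243]
```

View pics/g.png

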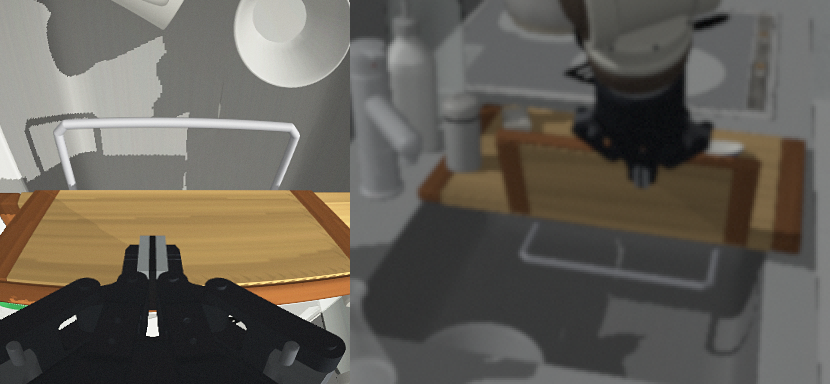

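The side view shows the leaf steeply raised on the fingertip, and the forces are small. I'll continue over the top.

carry_out(targets="-0.14 0 0 0 0 0 -1;-0.14 0 0 0 0 0 -1;-0.14 0 0.015 0 0 0 -1;-0.14 0 0.015 0 0 0 -1;-0.135 0 0.03 0 0 0 -1;-0.135 0 0.03 0 0 0 -1;-0.135 0 0.045 0 0 0 -1;-0.135 0 0.045 0 0 0 -1")

```text
time: 14.03
ee_pos: [0.5235, 0.0068, 0.4502]
tcp_rot: [180.0, 30.0, 73.8]
wrist_force: [1.8, 2.0, -3.0]
opening: -0.0001
grasp_force: 1.6
```

carry_out(targets="-0.13 0 0.06 0 0 0 -1;-0.13 0 0.06 0 0 0 -1;-0.12 0 0.07 0 0 0 -1;-0.12 0 0.07 0 0 0 -1;-0.115 0 0.085 0 0 0 -1;-0.115 0 0.085 0 0 0 -1;-0.105 0 0.095 0 0 0 -1;-0.105 0 0.095 0 0 0 -1")

```text
time: 14.7
ee_pos: [0.511, -0.0364, 0.4474]
tcp_rot: [180.0, 30.0, 73.8]
wrist_force: [-0.4, 2.0, 0.6]
opening: -0.0002
grasp_force: 1.3
```

carry_out(targets="-0.095 0 0.105 0 0 0 -1;-0.095 0 0.105 0 0 0 -1;-0.08 0 0.115 0 0 0 -1;-0.08 0 0.115 0 0 0 -1;-0.07 0 0.12 0 0 0 -1;-0.07 0 0.12 0 0 0 -1;-0.055 0 0.13 0 0 0 -1;-0.055 0 0.13 0 0 0 -1")

```text
time: 15.37
ee_pos: [0.5, -0.0744, 0.4265]
tcp_rot: [180.0, 30.0, 73.8]
wrist_force: [1.1, -0.1, 2.1]
opening: 0.0001
grasp_force: 1.1
```

```bash
python3 - <<'E'
from plan import *
p,R,t=state()
q,f=pose(138,30);print("planned tip th138",q+.173*np.array([-.5,-.866]))
E
```

```text
t 15.37 rot [180.   30.   73.8] tcp [ 0.5    -0.0744  0.4265] tip cover -0.0213 -0.0571 0.2768 open 0.0001 F [ 1.1 -0.1  2.1] q [ -2.   3.   9. 104. -29. 106.]
planned tip th138 [-0.05554098  0.27632256]
```

carry_out(targets="-0.04 0 0.135 0 0 0 -1;-0.04 0 0.135 0 0 0 -1;-0.03 0 0.135 0 0 0 -1;-0.03 0 0.135 0 0 0 -1;-0.2 0 0.11 0 0.435 0 -1;-0.2 0 0.11 0 0.435 0 -1;-0.2 0 0.11 0 0.435 0 -1;-0.2 0 0.11 0 0.435 0 -1")

```text
time: 16.03
ee_pos: [0.4855, -0.1242, 0.4089]
tcp_rot: [-180.0, 19.9, 73.8]
wrist_force: [1.1, 1.7, 2.2]
opening: 0.0001
grasp_force: 0.7
```

carry_out(targets="-0.2 0 0.11 0 0.435 0 -1;-0.2 0 0.11 0 0.435 0 -1;-0.2 0 0.11 0 0.435 0 -1;-0.2 0 0.11 0 0.435 0 -1;-0.2 0 0.11 0 0.435 0 -1;-0.2 0 0.11 0 0.435 0 -1;0 0 0 0 0 0 -1;0 0 0 0 0 0 -1")

```text
time: 16.7
ee_pos: [0.4706, -0.175, 0.3947]
tcp_rot: [-180.0, 5.2, 73.7]
wrist_force: [-0.0, -0.5, -0.1]
opening: 0.0001
grasp_force: 0.0
```

```bash
python3 - <<'E'
from plan import *
p,R,t=state()
E
```

```text
t 16.7 rot [-180.     5.2   73.7] tcp [ 0.4706 -0.175   0.3947] tip cover -0.0217 -0.0908 0.2224 open 0.0001 F [-0.  -0.5 -0.1] q [-19.  -2.   2.  94.  -5.  87.]
```

carry_out(targets="-0.2 0 0.1 0 0.45 0 -1;-0.2 0 0.1 0 0.45 0 -1;0 0 0.04 0 0 0 -1;0 0 0.02 0 0 0 -1;0 0 0.02 0 0 0 -1;0 0 0 0 0 0 -1;0 0 0 0 0 0 -1;0 0 0 0 0 0 -1")

```text
time: 17.37
ee_pos: [0.4661, -0.1895, 0.3883]
tcp_rot: [179.8, 0.0, 73.8]
wrist_force: [-5.1, 3.8, 21.7]
opening: 0.0001
grasp_force: 10.9
```

```bash
python3 - <<'E'
from plan import *
p,R,t=state()
E
```

```text
t 17.37 rot [179.8   0.   73.8] tcp [ 0.4661 -0.1895  0.3883] tip cover -0.0212 -0.0906 0.2153 open 0.0001 F [-5.1  3.8 21.7] q [-22.  -2.   1.  93.   0.  84.]
```

The leaf is pressed flat: 21.7 N at z=0.215, the folded height. I'll retreat upwards and check.

carry_out(targets="0 0 -0.2 0 0 0 -1;0 0 -0.4 0 0 0 -1;0 0 -0.7 0 0 0 -1;0 0 -0.7 0 0 0 -1;0 0 -0.7 0 0 0 -1;0 0 -0.7 0 0 0 -1;0 0 -0.4 0 0 0 -1;0 0 0 0 0 0 -1")

```text
time: 18.03
ee_pos: [0.4661, -0.1899, 0.5405]
tcp_rot: [179.8, 0.0, 73.8]
wrist_force: [0.2, 0.1, 0.4]
opening: -0.0001
grasp_force: 0.0
```

```bash
python3 - <<'E'
from plan import *
p,R,t=state()
w=camera("wrist")[:,:,::-1];s=camera("side")[:,:,::-1]
cv2.imwrite("pics/i.png",np.hstack([w[:,100:450],s[60:300,180:420].repeat(2,0).repeat(2,1)[:384]]))
E
```

```text
t 18.03 rot [179.8   0.   73.8] tcp [ 0.4661 -0.1899  0.5405] tip cover -0.0209 -0.091 0.3675 open -0.0001 F [0.2 0.1 0.4] q [-22.   4.  25. 110.  -0.  84.]
```

View pics/i.png

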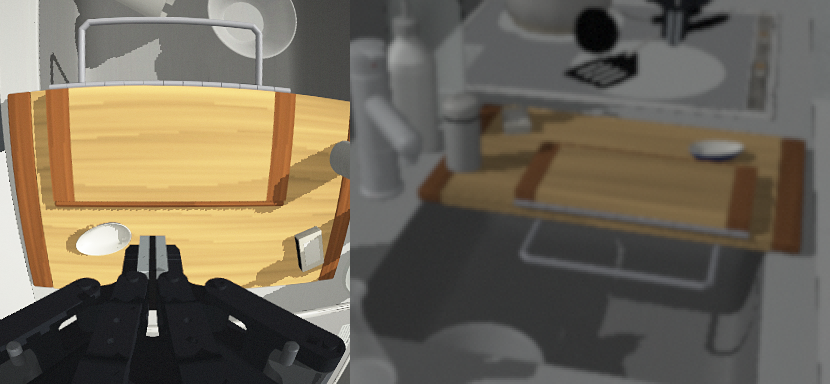

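The leaf lies flat on the panel. The spoon rest is on the panel, clear of the leaf, at (103,238) in the wrist view. The match box and shaker haven't moved, so I'm handing in.

```bash
python3 -c "
from workcell import bot
print(bot.job_done())"
```

```text
the job is handed in; nothing more can be done
None
```

The leaf is folded back and pressed flat on the panel. The spoon rest was slid clear first and is still on the panel, nothing else appears to have moved, and the job was handed in at about 18 s.

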